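Snap the hold-down plate onto the instrument cassette

ROBOT

A 7-joint arm with a two-finger parallel gripper is mounted at the origin on a cart in front of the work surface, level with it; the furniture and walls round the work are solid. World frame = base frame: x ahead of the robot, y to its left, z up, the work surface at z = 0. Lengths are in m, angles in rad, forces in N, time in s.
With the tool pointing down it reaches from about 0.425 to 0.875 m from the base axis. Payload 8.4 kg.
Tool frame: the origin (TCP) lies between the finger pads; the fingertips stand 25 mm ahead of it and the grasp point (between the pads) lies 6 mm ahead of it; x points along the fingers, z is the direction in which the jaws open and shut, and the axes are right-handed (so a half turn about x gives the same grasp; the last joint's range is limited). The gripper opens to 85 mm and grips with 20 to 120 N. Pads are 22 mm wide; open, the fingers measure 114 mm over their backs; the gripper's body (76 mm by 85 mm) begins 54 mm behind the grasp point. The pads swing forward as they close: fully open they stand 13 mm farther back than shut.
Start: joints at [1.188, 0.333, 0.04, 1.465, -0.013, 1.343, -0.059], TCP at [0.182, -0.624, 0.256] pointing down, gripper open.
Joint ranges: [-2.58, 2.58], [-0.38, 2.09], [-1.3, 1.39], [0.25, 2.4], [-1.5, 4.64], [0.08, 2.09], [-2.65, 2.65]. Speed limits (rad/s): [2.22, 2.22, 2.79, 2.79, 3.14, 3.14, 3.14].

INTERFACE

Orientations are given as a rotation vector (axis times angle).
In Python, from workcell import bot gives the robot as it stands.
- The arm moves only by the tool jog_arm, never from a script. Its argument "motion" is a list that holds one entry, the list of rows, each a list of 7 numbers: the turn, a rotation vector about the tool's x, y, z in degrees, then the shift along the tool's x, y, z in m, then the finger opening in m, from 0 to 0.0854. A call has 1 to 12 rows; each row is the pose to reach, as a shift and turn from the pose commanded when the call began, along the tool's axes at that moment; what a row does not reach only later rows make up. A row lasts 1/10 s, in which the tool goes at most 50 mm and 8.59 degrees, less where a joint would pass 70% of its speed; a pose out of reach is approached as far as the arm can. A call with a gripper value outside its range is refused whole. The fingers move at their own pace and stop on an object; the grip force is fixed at half the most. Time passes only in rows, so rows that repeat a pose let the fingers close. It gives the time, the measured TCP pose, the force and the opening at its end, in the units of the state.
- bot.get_state(): the state, without advancing time (a new reading comes with each control period).
- bot.grab_frame(name): name is "scene" or "top" or "wrist"; returns a dict with "pixels" (384x512x3 uint8, blue, green, red), "mtx" (3x3 intrinsics, pixels), "world_from_camera" (4x4, takes a point from camera to world coordinates); the wrist camera has in their place "T_tool_cam" (4x4, takes a point from camera to tool coordinates, whose origin is the TCP and whose axes are the tool frame's). Camera axes: x right, y down, z forward; pixel columns grow to the right and rows downward; lengths in m; the calibration is good to about 2 mm. A picture is of the moment at which its call begins: read the wrist's pose just before it. There is no depth.
- bot.sign_off(): hands the job in, once; it reports no verdict.
Trained networks look in a picture, given as the dict that the camera call returned (one of the last four; its "shot" number tells which), for a name from the list of things; names that differ only in an ending like _2 or _b are one class to them, and where a whole thing is asked for, a point or a joint stands for the part that bears it (a point fixed in the world has none). Each returns a list of dicts, best first, with "confidence" (0 to 1); they miss things now and then, are a little off and sometimes report something else, mostly with a low value. They report only what shows in the picture. A call takes as long as a camera call.
- bot.search_frame(picture, name): "location" ([row, column] in pixels, amid what is visible of it).
- bot.outline_of(picture, name): "region" (384x512 bool, what is visible of it) and "location" ([row, column] in pixels, amid what is visible of it).
- bot.pinpoint(picture, name): "location" ([row, column] in pixels: a listed point, or the origin of a listed thing).
The state is a dict: "time_s": time; "qpos": joint angles; "joint_vel": joint speeds; "joint_efforts": joint torques, N m; "tcp_pos": TCP position; "orientation": TCP orientation; "ft_force": force on the tool from outside, world axes, zero at the start; "moment": the same for the moment, N m; "finger_gap": finger opening in m.
Only numpy, scipy, OpenCV 4.12 (cv2) and the standard library are available. Lean on these libraries where they do the work, as an engineer would, in place of code of your own. Each camera call takes 0.05 s, during which the arm holds its last target.

TASK

Close the instrument cassette for the washer: lift the loose hold-down plate by its handle, set its four corner holes over the cassette's four blue snap studs, and press it down until all four studs have clicked through and the plate lies fully home on every corner. Keep the plate roughly level all the way, leave the other things on the desk where they are, and let go at the end.

Things in the scene. Friction and masses are not known exactly. Their poses are not given: they have to be found in the camera images.
- cassette: Open instrument cassette: slotted steel pan 184 (x) x 124 (y) mm, walls 22 mm high, standing fast on the desk, with probes, a mirror and tweezers lying in blue combs. Origin: underside centre, at desk height; z up. Blue snap studs stand at (x, y) = (+-74, +-46) mm; the plate's seat on their shoulders is 31 mm above the origin. The plate fits either way round (half a turn).
- stud_a (a point): Tip of the stud at (+74, +46) mm of the cassette, 50.5 mm above its origin; all four are alike. An 18 mm wide shoulder, top at 31 mm, carries a 9 mm core that tapers from 41 mm up to a 4.4 mm tip. Two sprung barbs (facing cassette +x and -x) make an arrowhead: 17 mm across at 36 to 37 mm height, narrowing to about 8 mm at 44.5 mm.
- stud_b (a point): Tip of the stud at (+74, -46) mm of the cassette. How it snaps: a hole put over the stud first rests on the barbs, about 9 mm above the seat; pushed down it squeezes them in, and they spring out over the plate, which then has 1 mm play.
- stud_c (a point): Tip of the stud at (-74, +46) mm of the cassette. Force: 7 to 18 N pushed down on the thumb pad beside a stud clicks it through. Pushing one corner home first lifts the opposite corner up to 8 mm, where its stud still guides it; it comes down when its own side is pressed.
- stud_d (a point): Tip of the stud at (-74, -46) mm of the cassette.
- plate_grip (a point): Grip point of the loose hold-down plate: the middle of the black bar of its handle, 32 mm above the plate's underside. The bar is 86 mm long (plate's x), 12 mm wide (plate's y), 10 mm high; its uprights are at x = +-36 mm. Axes are the plate's, z up.
- plate: The hold-down plate: bright metal, 178 (x) x 118 (y) x 4 mm, about 0.22 kg, flat on the desk at first; origin at its underside centre. Four 13 mm holes at (x, y) = (+-74, +-46) mm; six windows, 34 x 19 mm, centred at x = -41, 0, +41, y = +-19 mm. The rest is solid and may be pressed, clear of the studs that stand up through it; flat round blue thumb pads, 18 mm wide, mark good spots at (+-50, +-45) mm.
- amber_bottle_mid (a point): Middle of a loose amber bottle with a white cap, 42 mm wide, 85 mm high, standing near the back; to be left alone.
- cement_pot_mid (a point): Middle of a loose white pot with a teal lid, 48 mm wide, 40 mm high, standing near the back; to be left alone.
- kidney_mid (a point): Middle of a loose steel kidney dish, 70 x 169 x 16 mm, at the right edge of the desk; to be left alone.
- hole_a (a point): Centre of the plate's 13 mm hole at (x, y) = (+74, +46) mm of the plate, on its underside. Fully home it lies 31 to 32 mm above the cassette's origin.
- hole_b (a point): Centre of the plate's 13 mm hole at (x, y) = (+74, -46) mm of the plate, on its underside. Fully home it lies 31 to 32 mm above the cassette's origin.
- hole_c (a point): Centre of the plate's 13 mm hole at (x, y) = (-74, +46) mm of the plate, on its underside. Fully home it lies 31 to 32 mm above the cassette's origin.
- hole_d (a point): Centre of the plate's 13 mm hole at (x, y) = (-74, -46) mm of the plate, on its underside. Fully home it lies 31 to 32 mm above the cassette's origin.

How it is judged:
At the end, for the whole second after the job is handed in: Every corner hole of the plate is down on its stud's shoulder (underside 28.5 to 32.8 mm above the cassette's origin, so below all barbs), plate centred on the cassette within 6 mm and parallel to it within 0.06 rad (either way round), at rest (z of hole_a in the frame of cassette between 0.0285 and 0.0328 m and z of hole_b in the frame of cassette between 0.0285 and 0.0328 m and z of hole_c in the frame of cassette between 0.0285 and 0.0328 m and z of hole_d in the frame of cassette between 0.0285 and 0.0328 m and horizontal distance between plate_grip and cassette below 0.006 m and angle between the x axis of plate_grip and the x axis of cassette, either way round below 0.06 rad and linear speed of plate below 0.02 m/s); the robot touches nothing.
It fails at once if the plate is tilted more than 0.3 rad (17 degrees) (angle between plate's own z axis and vertical above 0.3 rad).
It fails at once if the amber bottle is moved more than 40 mm (distance of amber_bottle_mid from where it was at the start of the episode above 0.04 m).
It fails at once if the white pot is moved more than 40 mm (distance of cement_pot_mid from where it was at the start of the episode above 0.04 m).
It fails at once if the kidney dish is moved more than 40 mm (distance of kidney_mid from where it was at the start of the episode above 0.04 m).
It also fails if it takes over 72 s, if anything falls off the work surface, if the arm or the gripper's body presses on something with over 40 N, if the wrist force passes 120 N, or if a joint passes its speed limit or range.

## Working session

There is one attempt and no reset: what is moved stays moved. The work goes in short steps, Python scripts to look and compute and a tool call to move; the robot and the scene stay as the last step left them, time stands still between calls to the robot, and variables do not carry over. Pictures are saved under pics/ and viewed, and the job is handed in when it is done.

Besides the shell and the picture viewer there is one more tool, called after ">>>" in YAML: its name, and indented under it one key for each argument. jog_arm: Moves the arm, as the interface text tells. Its arguments: {"type":"object","properties":{"motion":{"type":"array"}},"required":["motion"]}

```bash
mkdir -p pics; ls; python3 - <<'E'
from workcell import bot
import cv2
s=bot.get_state(); print(s)
for n in ["scene","top","wrist"]:
    f=bot.grab_frame(n); cv2.imwrite(f"pics/{n}0.png",f["pixels"]); print(n,f["mtx"],f.get("world_from_camera",f.get("T_tool_cam")))
E
```

```text
pics
{'time_s': 0.0, 'qpos': array([ 1.18778839,  0.33387183,  0.03987385,  1.46627344, -0.01343087,
        1.34331265, -0.05846579]), 'joint_vel': array([-4.03972109e-04, -1.27197829e-03,  7.83167046e-04,  1.08392746e-03,
       -9.94076296e-04,  8.45255897e-05, -1.00463660e-03]), 'joint_efforts': array([-7.15418028e-04, -6.58559775e+01,  1.36505876e+00, -4.05577183e+01,
        1.67570938e-02,  1.23665595e-02,  1.27741760e-05]), 'tcp_pos': array([ 0.18187489, -0.62359693,  0.25544543]), 'orientation': array([ 0.9985635 ,  1.33155796, -0.99707225]), 'ft_force': array([-0.29860246, -0.24834385, -0.12401462]), 'moment': array([-0.04585755,  0.0118471 ,  0.00057287]), 'finger_gap': 0.08524703763664125}
scene [[366.0372771    0.         255.72720416]
 [  0.         366.0372771  189.25194883]
 [  0.           0.           1.        ]] [[ 0.97807443  0.10274238 -0.18114748  0.77782268]
 [ 0.20782612 -0.53737135  0.81733735 -0.92781361]
 [-0.01336828 -0.83706394 -0.54694173  0.62683409]
 [ 0.          0.          0.          1.        ]]
top [[365.42662264   0.         246.18204991]
 [  0.         365.42662264 187.88030053]
 [  0.           0.           1.        ]] [[ 8.11011930e-03 -9.96705272e-01  8.07020847e-02  5.22469477e-01]
 [-9.99965539e-01 -8.22681968e-03 -1.11366058e-03 -5.30769077e-02]
 [ 1.77391287e-03 -8.06902717e-02 -9.96737645e-01  1.17236064e+00]
 [ 0.00000000e+00  0.00000000e+00  0.00000000e+00  1.00000000e+00]]
wrist [[276.40613465   0.         256.71596489]
 [  0.         276.40613465 189.00688446]
 [  0.           0.           1.        ]] [[ 3.20270734e-04 -2.70191483e-01  9.62806554e-01 -1.17648192e-01]
 [-1.73029824e-06 -9.62806603e-01 -2.70191497e-01  6.79827237e-02]
 [ 9.99999949e-01  8.48684865e-05 -3.08826289e-04  7.32873701e-04]
 [ 0.00000000e+00  0.00000000e+00  0.00000000e+00  1.00000000e+00]]
```

View pics/scene0.png

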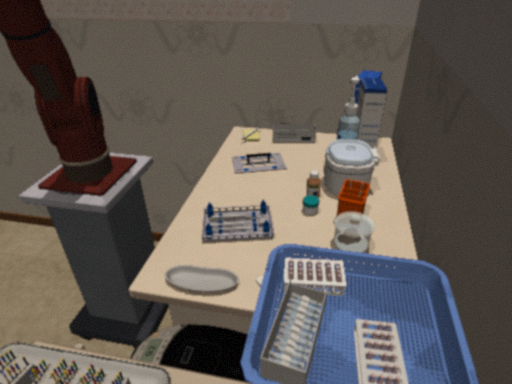

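View pics/top0.png

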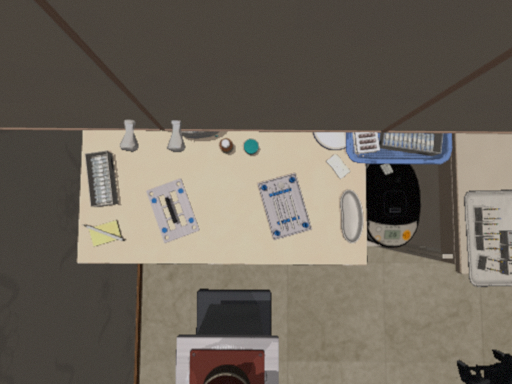

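View pics/wrist0.png

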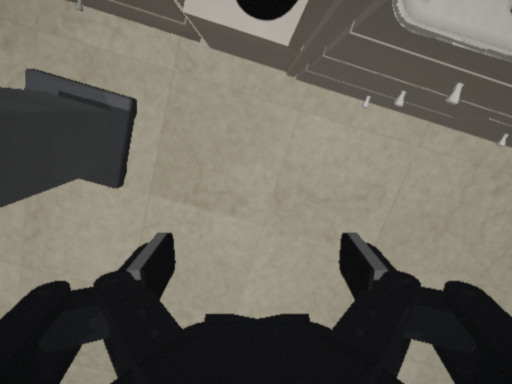

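The top view shows the plate at about (210, 173) with its black handle, the cassette at (206, 285), the kidney dish at (215, 350), and the bottle and pot near (146, 226) and (147, 251).

```bash
cat > h.py <<'E'
import numpy as np, cv2
from scipy.optimize import least_squares
from scipy.spatial.transform import Rotation as R
from workcell import bot
def toplane(f,rc,z,T=None):
    T=f["world_from_camera"] if T is None else T
    d=T[:3,:3]@np.linalg.solve(f["mtx"],[rc[1],rc[0],1.]); o=T[:3,3]
    return o+d*(z-o[2])/d[2]
def tooltcp(s):
    T=np.eye(4);T[:3,:3]=R.from_rotvec(s["orientation"]).as_matrix();T[:3,3]=s["tcp_pos"];return T
E
python3 - <<'E'
from h import *
for n in ["top","scene"]:
    f=bot.grab_frame(n)
    print(n)
    for nm,z in [("stud_a",.0505),("hole_a",.004),("plate_grip",.032),("plate",0),("cassette",0),("amber_bottle_mid",.042),("cement_pot_mid",.02),("kidney_mid",.008)]:
        for d in bot.pinpoint(f,nm)[:6]:
            print(nm,round(d["confidence"],2),np.round(d["location"],1),np.round(toplane(f,d["location"],z),4))
E
```

```text
top
stud_a 0.92 [226.6 308.2] [ 0.4962 -0.2447  0.0505]
stud_a 0.79 [177.8 294.2] [ 0.6458 -0.2023  0.0505]
stud_a 0.66 [233.9 280.8] [ 0.4734 -0.161   0.0505]
hole_a 0.83 [191.8 153.4] [0.602  0.2427 0.004 ]
hole_a 0.71 [240.5 168. ] [0.4477 0.1921 0.004 ]
hole_a 0.6 [227.5 192.2] [0.4893 0.1162 0.004 ]
hole_a 0.57 [181.3 177.1] [0.6364 0.1676 0.004 ]
plate_grip 0.17 [143.8 224.9] [0.7541 0.0141 0.032 ]
cassette 0.94 [204.2 282.5] [ 0.5658 -0.1713  0.    ]
amber_bottle_mid 0.69 [146.3 227.2] [0.7441 0.0062 0.042 ]
amber_bottle_mid 0.36 [226.2 192.8] [0.4944 0.1089 0.042 ]
cement_pot_mid 0.62 [144.  252.9] [ 0.7566 -0.0747  0.02  ]
scene
stud_a 0.92 [217. 267.] [ 0.6427 -0.189   0.0505]
stud_a 0.91 [201.5 264.4] [ 0.623  -0.122   0.0505]
stud_a 0.91 [205.2 209.4] [ 0.4801 -0.1673  0.0505]
stud_a 0.64 [223.  207.8] [ 0.5003 -0.242   0.0505]
hole_a 0.88 [172.6 240.1] [0.499  0.0928 0.004 ]
hole_a 0.79 [155.5 274.4] [0.5915 0.2339 0.004 ]
hole_a 0.6 [159.4 237.9] [0.4688 0.181  0.004 ]
hole_a 0.59 [183.9 312.4] [0.7416 0.067  0.004 ]
hole_a 0.55 [164.2 281.9] [0.6277 0.1754 0.004 ]
hole_a 0.28 [151.3 257.3] [0.5239 0.255  0.004 ]
plate_grip 0.74 [223.8 206.9] [ 0.4901 -0.2236  0.032 ]
plate_grip 0.6 [154.5 257.7] [0.5417 0.1784 0.032 ]
plate 0.93 [163.6 257. ] [0.5404 0.1706 0.    ]
cassette 0.8 [227.  236.4] [ 0.5576 -0.1837  0.    ]
cassette 0.63 [202.3 265. ] [ 0.612  -0.0552  0.    ]
amber_bottle_mid 0.86 [185.7 311.8] [ 0.7429 -0.004   0.042 ]
cement_pot_mid 0.54 [203.8 312.3] [ 0.7508 -0.0648  0.02  ]
kidney_mid 0.72 [282.  197.8] [ 0.5245 -0.3978  0.008 ]
```

```bash
cat >> h.py <<'E'
def tgtR(yaw,half=0):
    # tool x down, tool z = plate y direction for plate x-axis at yaw
    a=yaw+np.pi*half
    z=np.array([-np.sin(a),np.cos(a),0]);x=np.array([0,0,-1.]);return np.c_[x,np.cross(z,x),z]
def row(p,yaw,half=0,T=None):
    T=tooltcp(bot.get_state()) if T is None else T
    rv=np.degrees(R.from_matrix(T[:3,:3].T@tgtR(yaw,half)).as_rotvec())
    sh=T[:3,:3].T@(np.array(p)-T[:3,3])
    return np.round(np.r_[rv,sh],4)
E
python3 - <<'E'
from h import *
T=tooltcp(bot.get_state()); print(T.round(3))
for h in (0,1):
    print(row([.53,-.2,.25],np.radians(16),h), row([.53,.18,.25],np.radians(18.5),h))
E
```

```text
[[ 0.     0.96   0.28   0.182]
 [ 0.     0.28  -0.96  -0.624]
 [-1.     0.    -0.     0.256]
 [ 0.     0.     0.     1.   ]]
[-1.797416e+02  3.000000e-03 -5.700000e-03  6.300000e-03  4.528000e-01
 -3.096000e-01] [ 1.777584e+02 -3.100000e-03  5.600000e-03  6.400000e-03  5.592000e-01
 -6.744000e-01]
[ 0.2584 -0.0037 -0.0019  0.0063  0.4528 -0.3096] [-2.2416e+00 -3.6000e-03 -2.0000e-03  6.4000e-03  5.5920e-01 -6.7440e-01]
```

```bash
python3 - <<'E'
from h import *
print(row([.58,-.175,.25],np.radians(16),1))
E
```

```text
[ 0.2584 -0.0037 -0.0019  0.0064  0.5078 -0.3196]
```

>>> jog_arm:
  motion:
    - [[0,0,0,0,0.3,-0.2,0.06],[0,0,0,0,0.3,-0.2,0.06],[0,0,0,0,0.3,-0.2,0.06],[0,0,0,0.005,0.4,-0.27,0.06],[0.3,0,0,0.006,0.508,-0.32,0.06],[0.3,0,0,0.006,0.508,-0.32,0.06],[0.3,0,0,0.006,0.508,-0.32,0.06],[0.3,0,0,0.006,0.508,-0.32,0.06],[0.3,0,0,0.006,0.508,-0.32,0.06],[0.3,0,0,0.006,0.508,-0.32,0.06],[0.3,0,0,0.006,0.508,-0.32,0.06],[0.3,0,0,0.006,0.508,-0.32,0.06]]

```text
time_s: 2.25
tcp_pos: [0.5808, -0.1734, 0.2506]
orientation: [1.002, 1.327, -1.002]
ft_force: [0.5, 0.7, 0.1]
finger_gap: 0.0599
```

```bash
python3 - <<'E'
from h import *
s=bot.get_state(); print(s["joint_vel"].round(3))
T=tooltcp(s); f=bot.grab_frame("wrist"); cv2.imwrite("pics/w1.png",f["pixels"])
W=T@f["T_tool_cam"]
for nm,z in [("stud_a",.0505),("cassette",0)]:
    for d in bot.pinpoint(f,nm)[:6]:
        print(nm,round(d["confidence"],2),np.round(d["location"],1),np.round(toplane(f,d["location"],z,W),4))
E
```

```text
[-0.63   0.444 -0.239 -0.501  0.206  0.1   -0.875]
stud_a 0.83 [246.  215.6] [ 0.4743 -0.1504  0.0505]
stud_a 0.66 [129.4 294.6] [ 0.6395 -0.2018  0.0505]
stud_a 0.66 [243.5 289.6] [ 0.5034 -0.2395  0.0505]
stud_a 0.56 [125.3 211.1] [ 0.6181 -0.1103  0.0505]
cassette 0.96 [182.4 251.6] [ 0.5543 -0.1744  0.    ]
```

View pics/w1.png

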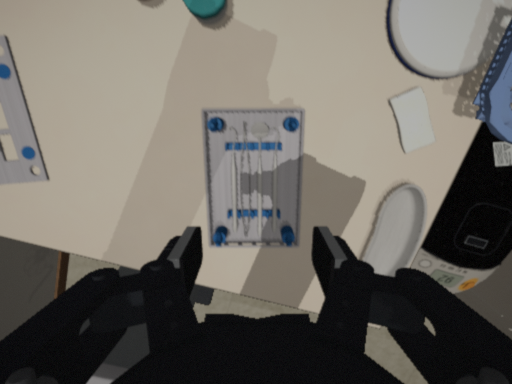

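The cassette is in full view, with studs at about (124,216), (124,291), (237,220) and (236,289). The arm was still settling in that frame, so I'll retake it.

```bash
cat >> h.py <<'E'
STUD=np.array([[.074,.046],[.074,-.046],[-.074,.046],[-.074,-.046]])
def proj(f,W,P):
    c=(np.asarray(P)-W[:3,3])@W[:3,:3]; uv=c@f["mtx"].T; return (uv[:,:2]/uv[:,2:])[:,::-1]
def fit4(f,W,locs,z,x0):
    """locs list of rc; match 4 points nearest then robust fit x,y,yaw"""
    def pts(p):
        c,s=np.cos(p[2]),np.sin(p[2]); return np.c_[STUD@np.array([[c,s],[-s,c]])+p[:2],np.full(4,z)]
    p=np.array(x0,float); locs=np.array(locs)
    for _ in range(4):
        pr=proj(f,W,pts(p)); D=np.linalg.norm(pr[:,None]-locs[None],axis=2); j=D.argmin(1); ok=D.min(1)<25
        g=lambda q:(proj(f,W,pts(q))[ok]-locs[j[ok]]).ravel()
        r=least_squares(g,p,loss="soft_l1",f_scale=2); p=r.x
    return p,ok,g(p).reshape(-1,2).round(1)
E
python3 - <<'E'
from h import *
bot.grab_frame("top")
s=bot.get_state(); print(s["joint_vel"].round(3),s["tcp_pos"])
T=tooltcp(s); f=bot.grab_frame("wrist"); cv2.imwrite("pics/w2.png",cv2.resize(f["pixels"][80:270,150:350],None,fx=3,fy=3,interpolation=2))
W=T@f["T_tool_cam"]
L=[]
for nm,z in [("stud_a",.0505),("cassette",0)]:
    for d in bot.pinpoint(f,nm)[:6]:
        print(nm,round(d["confidence"],2),np.round(d["location"],1),np.round(toplane(f,d["location"],z,W),4))
        if z: L.append(d["location"])
x0=[.56,-.178,np.radians(16)]
print(fit4(f,W,L,.0505,x0))
for n in("top","scene"):
    g=bot.grab_frame(n);L=[d["location"] for d in bot.pinpoint(g,"stud_a")]
    if L: print(n,fit4(g,g["world_from_camera"],L,.0505,x0))
E
```

```text
[ 0.034 -0.016  0.041  0.015  0.005  0.001  0.009] [ 0.58034026 -0.17346776  0.25000421]
stud_a 0.85 [245.9 214.5] [ 0.4736 -0.1493  0.0505]
stud_a 0.77 [125.9 211.5] [ 0.6167 -0.1108  0.0505]
stud_a 0.59 [245.6 289.7] [ 0.5004 -0.2405  0.0505]
cassette 0.87 [179.4 253.8] [ 0.5586 -0.1761  0.    ]
(array([ 0.55817431, -0.17496467,  0.27661873]), array([ True, False,  True,  True]), array([[-0.2, -0.2],
       [-0.3,  1.4],
       [ 0.4, -1. ]]))
top (array([ 0.56429817, -0.18087941,  0.33250924]), array([ True,  True,  True, False]), array([[ 2.3,  0.5],
       [-0.4,  0.1],
       [-1.3, -0.6]]))
scene (array([ 0.5605861 , -0.19039719,  0.22768264]), array([ True,  True,  True,  True]), array([[-16. ,  -1.5],
       [  5.2,  -0.2],
       [  0.2,   1.3],
       [ -0. ,   0.3]]))
```

View pics/w2.png

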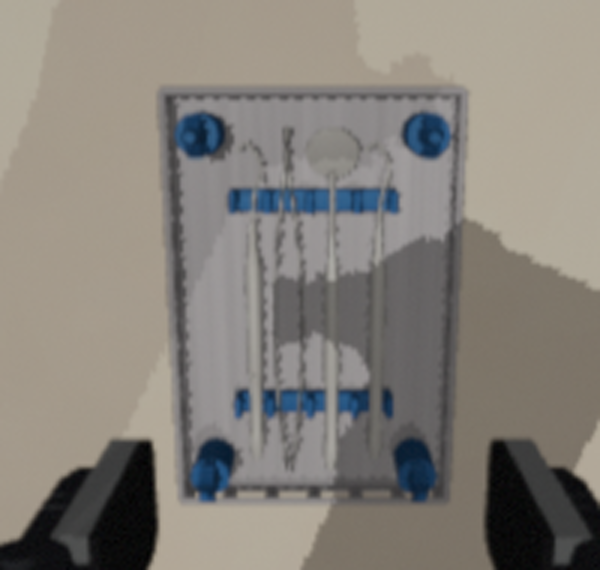

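```bash
cat >> h.py <<'E'
def bluemask(px):
    h=cv2.cvtColor(px,cv2.COLOR_BGR2HSV)
    return ((h[...,0]>98)&(h[...,0]<125)&(h[...,1]>130)&(h[...,2]>40)).astype(np.uint8)
SS=4
def studmask(f,W,x,y,z0=.0):
    S=np.zeros((384*SS,512*SS),np.uint8); t=np.linspace(0,2*np.pi,24,endpoint=False)
    def ring(r,z): return np.c_[x+r*np.cos(t),y+r*np.sin(t),np.full(24,z)]
    for A in ([ring(.009,z0),ring(.009,.031)],[ring(.0045,.031),ring(.0045,.041),ring(.0022,.0505)],[ring(.0075,.0365),ring(.004,.0445)]):
        uv=proj(f,W,np.vstack(A))[:,::-1]
        h=cv2.convexHull(((uv+.5)*SS).astype(np.float32)).astype(np.int32); cv2.fillConvexPoly(S,h,255)
    return cv2.resize(S,(512,384),interpolation=cv2.INTER_AREA)/255.
E
python3 - <<'E'
from h import *
s=bot.get_state()
T=tooltcp(s); f=bot.grab_frame("wrist"); W=T@f["T_tool_cam"]
np.savez("w2.npz",px=f["pixels"],mtx=f["mtx"],W=W)
m=bluemask(f["pixels"]); n,l,st,c=cv2.connectedComponentsWithStats(m)
for i in range(1,n):
    if st[i,4]>15: print(st[i],c[i].round(1))
from scipy.optimize import minimize
x0=np.array([.558,-.177,np.radians(16)])
# each stud individually
for z0 in (.0,.02):
  P=[]
  for k in range(4):
    c_,s_=np.cos(x0[2]),np.sin(x0[2]); q=x0[:2]+[c_*STUD[k,0]-s_*STUD[k,1],s_*STUD[k,0]+c_*STUD[k,1]]
    uv=proj(f,W,[[*q,.035]])[0]; win=np.zeros((384,512));r0,c0=uv.astype(int);win[r0-16:r0+17,c0-16:c0+17]=1
    fun=lambda v:(((studmask(f,W,v[0]/100,v[1]/100,z0)-m)*win)**2).sum()
    r=minimize(fun,q*100,method="Nelder-Mead",options=dict(initial_simplex=[q*100,q*100+[.4,0],q*100+[0,.4]],xatol=.005,fatol=.2))
    P.append(r.x/100); print(z0,k,(r.x/100).round(4),round(r.fun,1),(m*win).sum())
  P=np.array(P); ctr=P.mean(0); d=(P[0]+P[1]-P[2]-P[3]); print("ctr",ctr.round(4),"len",np.linalg.norm(d)/2,"yaw",np.degrees(np.arctan2(d[1],d[0])))
  d=(P[0]+P[2]-P[1]-P[3]);print("wid",np.linalg.norm(d)/2,"yaw",np.degrees(np.arctan2(-d[0],d[1])))
E
```

```text
[386  14  15  46  56] [390.9  37.6]
[  0  64   9  14 103] [ 3.5 71. ]
[206 117  16  13 166] [214. 123.]
[283 117  15  13 155] [289.7 122.9]
[225 142   6   7  39] [227.6 145.2]
[234 142   7   7  46] [236.9 145. ]
[246 142  11   7  69] [251.3 144.8]
[260 142  14   7  87] [266.7 144.7]
[276 142   4   7  22] [277.9 145. ]
[ 21 147  13  11 112] [ 26.8 152. ]
[236 209   5   8  25] [238.  212.6]
[242 209   6   7  34] [244.6 211.7]
[249 209   7   8  42] [252.2 212.4]
[262 209   9   8  56] [266.  212.1]
[227 210   4   7  23] [228.5 212.9]
[281 225  13  20 185] [286.5 234.3]
[212 226  14  19 188] [219.  234.8]
0.0 0 [ 0.6176 -0.1116] 55.9 166.0
0.0 1 [ 0.6419 -0.2007] 55.4 155.0
0.0 2 [ 0.4768 -0.153 ] 69.4 188.0
0.0 3 [ 0.5024 -0.2403] 63.9 185.0
ctr [ 0.5597 -0.1764] len 0.14589996444384734 yaw 16.109683240176526
wid 0.09164090767718398 yaw 15.788661830688609
0.02 0 [ 0.6179 -0.1124] 30.3 166.0
0.02 1 [ 0.643  -0.2001] 36.4 155.0
0.02 2 [ 0.4778 -0.1529] 24.3 188.0
0.02 3 [ 0.5033 -0.24  ] 26.0 185.0
ctr [ 0.5605 -0.1763] len 0.14554469533309103 yaw 16.030276308201646
wid 0.09100811489908844 yaw 16.134244679877114
```

```bash
python3 - <<'E'
from h import *
print(row([.575,.19,.25],np.radians(18.5),1))
E
```

```text
[-2.6191e+00  1.6700e-02 -5.5000e-03  4.0000e-04  9.5900e-02 -3.5300e-01]
```

>>> jog_arm:
  motion:
    - [[-2.6,0,0,0,0.096,-0.353,0.04],[-2.6,0,0,0,0.096,-0.353,0.04],[-2.6,0,0,0,0.096,-0.353,0.04],[-2.6,0,0,0,0.096,-0.353,0.04],[-2.6,0,0,0,0.096,-0.353,0.04],[-2.6,0,0,0,0.096,-0.353,0.04],[-2.6,0,0,0,0.096,-0.353,0.04],[-2.6,0,0,0,0.096,-0.353,0.04],[-2.6,0,0,0,0.096,-0.353,0.04],[-2.6,0,0,0,0.096,-0.353,0.04],[-2.6,0,0,0,0.096,-0.353,0.04],[-2.6,0,0,0,0.096,-0.353,0.04]]

```text
time_s: 4.05
tcp_pos: [0.5755, 0.1888, 0.2504]
orientation: [0.969, 1.344, -0.97]
ft_force: [-0.5, 0.0, 0.1]
finger_gap: 0.0399
```

```bash
python3 - <<'E'
from h import *
bot.grab_frame("top")
s=bot.get_state(); print(s["joint_vel"].round(3),s["tcp_pos"])
T=tooltcp(s); f=bot.grab_frame("wrist"); cv2.imwrite("pics/w3.png",cv2.resize(f["pixels"][60:285,130:380],None,fx=2.6,fy=2.6,interpolation=2))
W=T@f["T_tool_cam"]; np.savez("w3.npz",px=f["pixels"],mtx=f["mtx"],W=W)
m=bluemask(f["pixels"]); n,l,st,c=cv2.connectedComponentsWithStats(m)
for i in range(1,n):
    if st[i,4]>40: print(st[i],c[i].round(1),toplane(f,c[i][::-1],.0045,W).round(4))
for nm,z in [("hole_a",.0),("plate_grip",.032)]:
    for d in bot.pinpoint(f,nm)[:6]:
        print(nm,round(d["confidence"],2),np.round(d["location"],1),np.round(toplane(f,d["location"],z,W),4))
E
```

```text
[-0.007  0.002 -0.005 -0.003 -0.001  0.001 -0.003] [0.57536821 0.18915946 0.25039984]
[283 145  12  12 111] [288.5 150.6] [0.6062 0.1546 0.0045]
[215 148  12  12 109] [220.3 153.6] [0.5741 0.2386 0.0045]
[472 200  29  18 287] [485.  209.1] [ 0.6162 -0.1336  0.0045]
[284 217  11  10  90] [289.2 221.4] [0.5126 0.1192 0.0045]
[220 219  12  10  88] [225.5 223.9] [0.4806 0.2034 0.0045]
[476 222  12   8  66] [481.6 224.6] [ 0.5943 -0.1413  0.0045]
[503 222   9   9  55] [506.4 225.7] [ 0.6039 -0.1756  0.0045]
[461 279   8   9  55] [464.8 282.3] [ 0.5037 -0.1665  0.0045]
[498 280   7   9  48] [501.3 283.9] [ 0.5187 -0.2202  0.0045]
[447 293  24  26 241] [458.1 304.9] [ 0.4649 -0.1771  0.0045]
[506 295   6  13  53] [509.2 300.5] [ 0.4969 -0.2477  0.0045]
hole_a 0.82 [136.6 219.5] [0.5945 0.2463 0.    ]
hole_a 0.67 [127.3 286.2] [0.6333 0.1673 0.    ]
hole_a 0.65 [240.4 226.1] [ 0.4541  0.1951 -0.    ]
hole_a 0.65 [237.8 290.9] [0.4878 0.1068 0.    ]
hole_a 0.34 [ 75.2 459.1] [ 0.7604 -0.0145  0.    ]
plate_grip 0.75 [199.  254.7] [0.5372 0.1784 0.032 ]
```

View pics/w3.png

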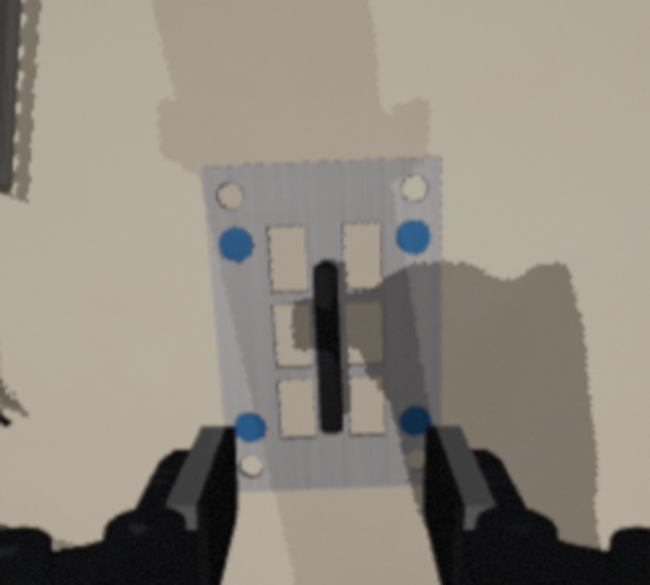

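Pad spacings come out at 100 x 90 mm, which matches the model. Plate centre is (0.5434, 0.1789), yaw 20.8°. The handle bar is clear and unoccluded.

```bash
python3 - <<'E'
from h import *
print(row([.5434,.1789,.1],np.radians(20.8),1),row([.5434,.1789,.038],np.radians(20.8),1))
E
```

```text
[-2.3034e+00  9.2000e-03 -1.2000e-03  1.5040e-01 -3.3600e-02  5.0000e-04] [-2.3034e+00  9.2000e-03 -1.2000e-03  2.1240e-01 -3.3600e-02  5.0000e-04]
```

>>> jog_arm:
  motion:
    - [[-2.3,0,0,0.05,-0.0335,0.0005,0.04],[-2.3,0,0,0.1,-0.0335,0.0005,0.04],[-2.3,0,0,0.15,-0.0335,0.0005,0.04],[-2.3,0,0,0.18,-0.0335,0.0005,0.04],[-2.3,0,0,0.2,-0.0335,0.0005,0.04],[-2.3,0,0,0.212,-0.0335,0.0005,0.04],[-2.3,0,0,0.212,-0.0335,0.0005,0.04],[-2.3,0,0,0.212,-0.0335,0.0005,0.04],[-2.3,0,0,0.212,-0.0335,0.0005,0.04]]

```text
time_s: 5.15
tcp_pos: [0.5445, 0.1801, 0.04]
orientation: [0.939, 1.358, -0.935]
ft_force: [-0.0, 0.7, -0.0]
finger_gap: 0.0402
```

```bash
python3 - <<'E'
from h import *
s=bot.get_state(); print(s["tcp_pos"],s["ft_force"],row([.5434,.1789,.038],np.radians(20.8),1))
f=bot.grab_frame("wrist"); cv2.imwrite("pics/w4.png",f["pixels"])
E
```

```text
[0.54445441 0.18009352 0.03995595] [-0.03028226  0.6895279  -0.01849127] [ 0.0504  0.0126 -0.1489  0.002  -0.0014  0.0007]
```

View pics/w4.png

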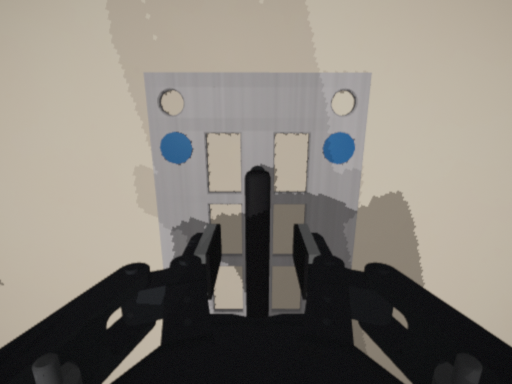

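The bar lies midway between the fingers (column 257) and parallel to the pads, so I'm closing and lifting.

>>> jog_arm:
  motion:
    - [[0,0,0,0.002,-0.001,0,0.04],[0,0,0,0.002,-0.001,0,0.0],[0,0,0,0.002,-0.001,0,0.0],[0,0,0,0.002,-0.001,0,0.0],[0,0,0,0.002,-0.001,0,0.0],[0,0,0,0.002,-0.001,0,0.0],[0,0,0,-0.01,-0.001,0,0.0],[0,0,0,-0.03,-0.001,0,0.0],[0,0,0,-0.06,-0.001,0,0.0],[0,0,0,-0.1,-0.001,0,0.0],[0,0,0,-0.1,-0.001,0,0.0],[0,0,0,-0.1,-0.001,0,0.0]]

```text
time_s: 6.4
tcp_pos: [0.5429, 0.1795, 0.1395]
orientation: [0.938, 1.358, -0.936]
ft_force: [0.0, 0.4, -2.3]
finger_gap: 0.0111
```

```bash
python3 - <<'E'
from h import *
s=bot.get_state(); print(s["tcp_pos"],s["ft_force"])
f=bot.grab_frame("wrist"); cv2.imwrite("pics/w5.png",f["pixels"])
T=f["T_tool_cam"]
m=bluemask(f["pixels"]); n,l,st,c=cv2.connectedComponentsWithStats(m)
# tool frame: plate top plane at tool x = 0.006+0.028 
for i in range(1,n):
    if st[i,4]>40:
        d=T[:3,:3]@np.linalg.solve(f["mtx"],[*c[i],1]); o=T[:3,3]; print(st[i],c[i].round(1),(o+d*(.034-o[0])/d[0]).round(4))
f=bot.grab_frame("scene"); cv2.imwrite("pics/s5.png",cv2.resize(f["pixels"][60:260,150:400],None,fx=3,fy=3))
E
```

```text
[0.54287013 0.17948419 0.13953308] [ 0.00861538  0.40860889 -2.26098713]
[158 129  32  32 768] [173.4 144.2] [ 0.034   0.0507 -0.0448]
[325 129  32  32 768] [340.3 144.2] [0.034  0.0507 0.0462]
```

View pics/w5.png

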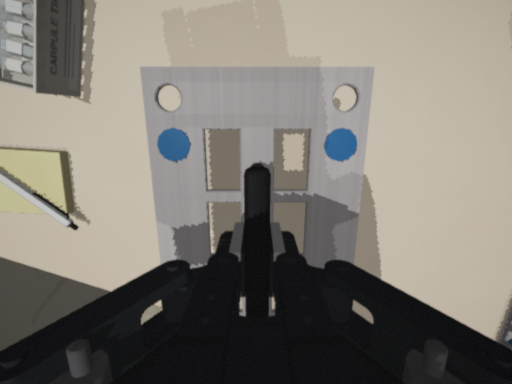

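View pics/s5.png

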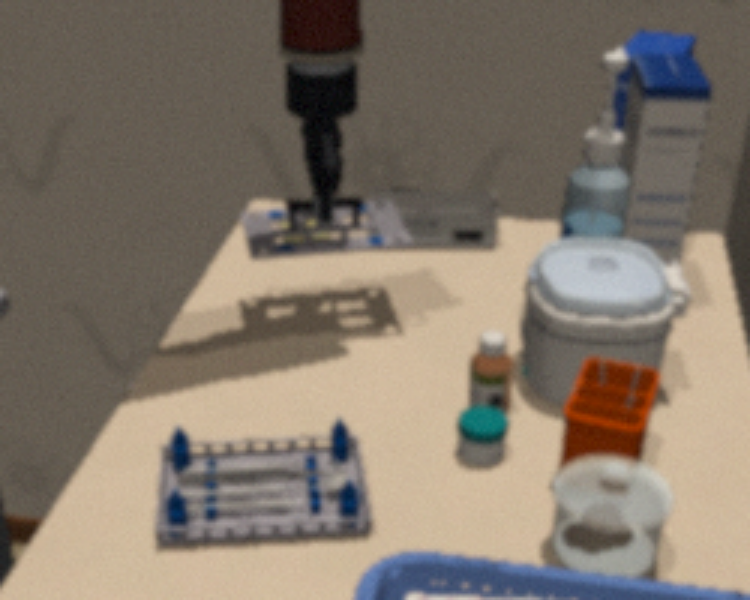

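```bash
python3 - <<'E'
from h import *
print(row([.560,-.1763,.14],np.radians(16),1))
E
```

```text
[ 4.8558e+00  1.4000e-03  8.6500e-02 -2.3000e-03 -1.0950e-01  3.3850e-01]
```

>>> jog_arm:
  motion:
    - [[0.5,0,0,-0.01,-0.011,0.034,0.0],[1,0,0,-0.01,-0.022,0.068,0.0],[1.5,0,0,-0.01,-0.033,0.102,0.0],[2,0,0,-0.01,-0.044,0.136,0.0],[2.5,0,0,-0.01,-0.055,0.17,0.0],[3,0,0,-0.01,-0.066,0.204,0.0],[3.5,0,0,-0.01,-0.077,0.238,0.0],[4,0,0,-0.01,-0.088,0.272,0.0],[4.4,0,0,-0.01,-0.098,0.304,0.0],[4.7,0,0,-0.01,-0.106,0.327,0.0],[4.86,0,0,-0.01,-0.1095,0.3385,0.0],[4.86,0,0,-0.01,-0.1095,0.3385,0.0]]

```text
time_s: 7.7
tcp_pos: [0.5599, -0.1773, 0.1471]
orientation: [1.003, 1.329, -1.004]
ft_force: [-0.2, 0.1, -1.5]
finger_gap: 0.011
```

>>> jog_arm:
  motion:
    - [[0,0,0,0,0,0,0.0],[0,0,0,0.02,0,0,0.0],[0,0,0,0.03,0,0,0.0],[0,0,0,0.03,0,0,0.0]]

```text
time_s: 8.1
tcp_pos: [0.5596, -0.1741, 0.1166]
orientation: [0.999, 1.333, -1.001]
ft_force: [0.4, 0.3, -1.7]
finger_gap: 0.0111
```

```bash
python3 - <<'E'
from h import *
bot.grab_frame("top")
s=bot.get_state(); print(s["tcp_pos"],s["ft_force"],row([.560,-.1763,s["tcp_pos"][2]],np.radians(16),1))
f=bot.grab_frame("wrist"); cv2.imwrite("pics/w6.png",f["pixels"])
f=bot.grab_frame("scene"); cv2.imwrite("pics/s6.png",cv2.resize(f["pixels"][130:280,170:300],None,fx=4,fy=4,interpolation=2))
E
```

```text
[ 0.5602078  -0.17460341  0.11770193] [-0.41352832  0.03045167 -1.00976066] [ 0.0955 -0.0776  0.0767 -0.     -0.0007  0.0016]
```

View pics/w6.png

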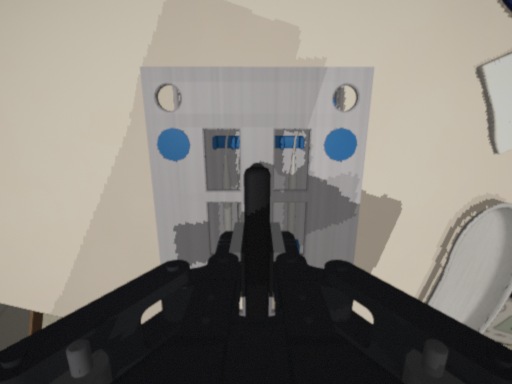

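View pics/s6.png

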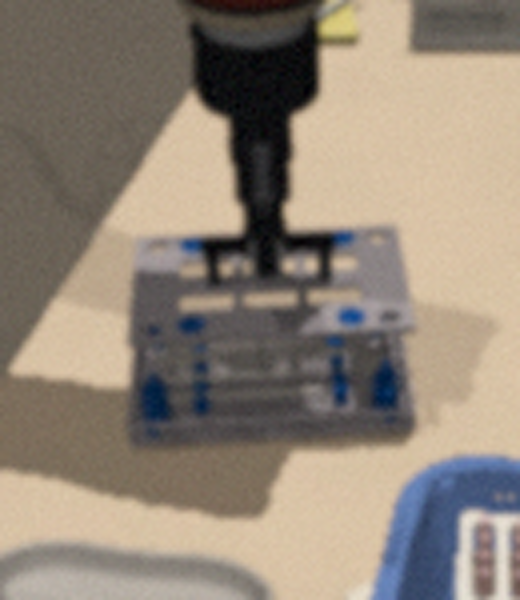

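>>> jog_arm:
  motion:
    - [[0,0,0,0.005,-0.001,0.001,0.0],[0,0,0,0.015,-0.001,0.001,0.0],[0,0,0,0.022,-0.001,0.001,0.0],[0,0,0,0.022,-0.001,0.001,0.0]]

```text
time_s: 8.65
tcp_pos: [0.559, -0.177, 0.0948]
orientation: [1.001, 1.331, -1.002]
ft_force: [-0.7, -0.2, -1.9]
finger_gap: 0.0106
```

```bash
python3 - <<'E'
from h import *
bot.grab_frame("top")
s=bot.get_state(); print(s["tcp_pos"],s["ft_force"],row([.560,-.1763,s["tcp_pos"][2]],np.radians(16),1))
f=bot.grab_frame("wrist"); W=tooltcp(s)@f["T_tool_cam"]
px=f["pixels"].copy()
c,sn=np.cos(np.radians(16)),np.sin(np.radians(16))
P=STUD@np.array([[c,sn],[-sn,c]])+[.5602,-.1763]
print("tips",proj(f,W,np.c_[P,np.full(4,.0505)])[:2].round(1))
big=cv2.resize(px[60:160,140:370],None,fx=3.4,fy=3.4,interpolation=2); cv2.imwrite("pics/w7.png",big)
f=bot.grab_frame("scene"); cv2.imwrite("pics/s7.png",cv2.resize(f["pixels"][130:280,170:300],None,fx=4,fy=4,interpolation=2))
E
```

```text
[ 0.55935238 -0.17705228  0.09541152] [-0.74946215  0.13132176 -2.50504975] [-0.0016 -0.0594  0.0772 -0.      0.0008 -0.0005]
tips [[ 98.3 172.4]
 [ 98.2 337. ]]
```

View pics/w7.png

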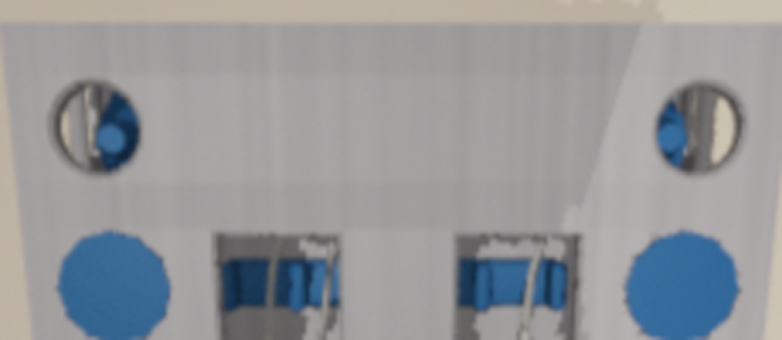

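View pics/s7.png

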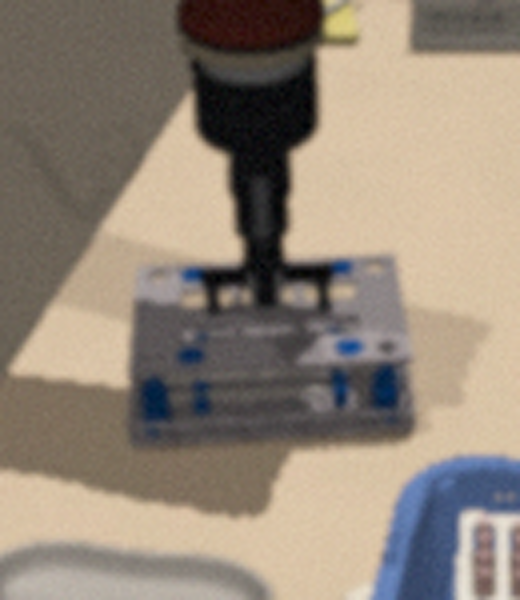

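Both front stud tips show inside their holes. My ray calculation puts the studs about 1 mm to tool -z and 0.8 mm to tool -y. I'll correct for that and lower the plate onto the barbs.

>>> jog_arm:
  motion:
    - [[0,0,0,0,-0.001,-0.001,0.0],[0,0,0,0.004,-0.001,-0.001,0.0],[0,0,0,0.008,-0.001,-0.001,0.0],[0,0,0,0.011,-0.001,-0.001,0.0],[0,0,0,0.011,-0.001,-0.001,0.0],[0,0,0,0.011,-0.001,-0.001,0.0]]

```text
time_s: 9.4
tcp_pos: [0.5586, -0.1765, 0.0852]
orientation: [1.001, 1.329, -1.001]
ft_force: [-0.1, 1.4, -1.2]
finger_gap: 0.0109
```

```bash
python3 - <<'E'
from h import *
s=bot.get_state(); print(s["tcp_pos"],s["ft_force"],row([.560,-.1763,s["tcp_pos"][2]],np.radians(16),1))
f=bot.grab_frame("wrist"); 
big=cv2.resize(f["pixels"][60:160,140:370],None,fx=3.4,fy=3.4,interpolation=2); cv2.imwrite("pics/w8.png",big)
f=bot.grab_frame("scene"); cv2.imwrite("pics/s8.png",cv2.resize(f["pixels"][130:280,170:300],None,fx=4,fy=4,interpolation=2))
E
```

```text
[ 0.55864775 -0.17649965  0.08519482] [-0.14884952  1.40438505 -1.24699514] [-0.0034 -0.0124  0.0109 -0.      0.0014  0.0002]
```

View pics/w8.png

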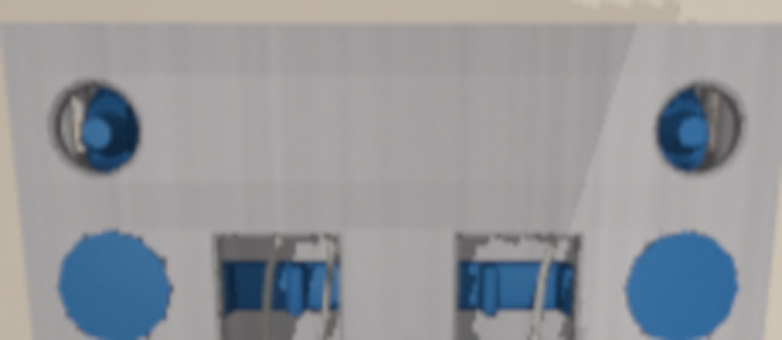

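View pics/s8.png

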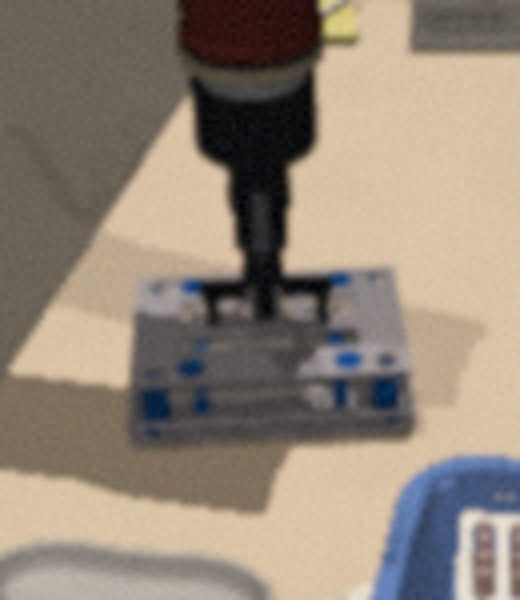

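Tips sit well inside both holes, with (97,132) and (690,132) against hole centres (95,128) and (700,128). Going on down.

>>> jog_arm:
  motion:
    - [[0,0,0,0.003,0,-0.0005,0.0],[0,0,0,0.006,0,-0.0005,0.0],[0,0,0,0.008,0,-0.0005,0.0],[0,0,0,0.008,0,-0.0005,0.0]]

```text
time_s: 9.9
tcp_pos: [0.5583, -0.1761, 0.077]
orientation: [1.001, 1.329, -1.001]
ft_force: [-0.3, -0.7, -1.2]
finger_gap: 0.011
```

```bash
python3 - <<'E'
from h import *
s=bot.get_state(); print(s["tcp_pos"],s["ft_force"],s["moment"])
f=bot.grab_frame("wrist"); 
big=cv2.resize(f["pixels"][60:160,140:370],None,fx=3.4,fy=3.4,interpolation=2); cv2.imwrite("pics/w9.png",big)
f=bot.grab_frame("scene"); cv2.imwrite("pics/s9.png",cv2.resize(f["pixels"][130:280,170:300],None,fx=4,fy=4,interpolation=2))
E
```

```text
[ 0.55832186 -0.17606406  0.0770383 ] [-0.2904285  -0.71907334 -1.15669055] [-0.06245532  0.14831735  0.08194607]
```

View pics/w9.png

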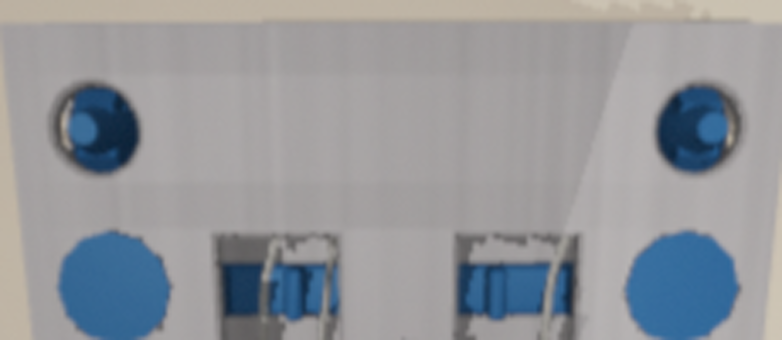

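View pics/s9.png

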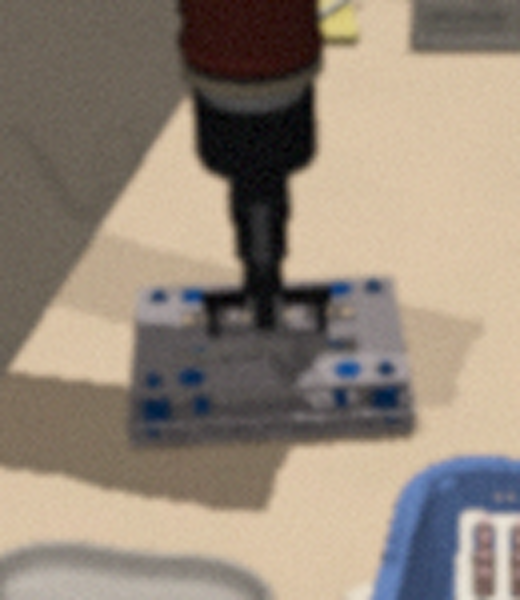

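All four holes have blue inside them and the tips sit symmetrically. I'll settle the plate lightly on the barbs and check the force.

>>> jog_arm:
  motion:
    - [[0,0,0,0.001,0,0,0.0],[0,0,0,0.002,0,0,0.0],[0,0,0,0.003,0,0,0.0],[0,0,0,0.003,0,0,0.0]]

```text
time_s: 10.4
tcp_pos: [0.5591, -0.1761, 0.0753]
orientation: [1.001, 1.327, -1.001]
ft_force: [-2.3, 1.0, 7.3]
finger_gap: 0.011
```

Resting on the barbs with about 9 N of contact. Release and rise.

>>> jog_arm:
  motion:
    - [[0,0,0,-0.002,0,0,0.03],[0,0,0,-0.002,0,0,0.03],[0,0,0,-0.002,0,0,0.03],[0,0,0,-0.002,0,0,0.03],[0,0,0,-0.03,0,0,0.03],[0,0,0,-0.07,0,0,0.03],[0,0,0,-0.12,0,0,0.03],[0,0,0,-0.16,0,0,0.0],[0,0,0,-0.16,0,0,0.0],[0,0,0,-0.16,0,0,0.0],[0,0,0,-0.16,0,0,0.0],[0,0,0,-0.16,0,0,0.0]]

```text
time_s: 11.6
tcp_pos: [0.5578, -0.1759, 0.2327]
orientation: [1.001, 1.331, -1.002]
ft_force: [0.4, -0.2, -0.1]
finger_gap: -0.0002
```

```bash
python3 - <<'E'
from h import *
s=bot.get_state(); print(s["tcp_pos"],s["ft_force"],s["finger_gap"])
f=bot.grab_frame("wrist"); cv2.imwrite("pics/w10.png",cv2.resize(f["pixels"][60:300,130:380],None,fx=2.5,fy=2.5,interpolation=2))
W=tooltcp(s)@f["T_tool_cam"]
m=bluemask(f["pixels"]); n,l,st,c=cv2.connectedComponentsWithStats(m)
for i in range(1,n):
    if st[i,4]>40: print(st[i],c[i].round(1),toplane(f,c[i][::-1],.0445,W).round(4))
E
```

```text
[ 0.55783643 -0.17589754  0.23267252] [ 0.36660497 -0.16198903 -0.06466851] -0.0002381029521493149
[404   0  12  32  58] [408.1  17. ] [ 0.749  -0.2752  0.0445]
[415  33  22  18  43] [424.   41.6] [ 0.7333 -0.2995  0.0445]
[210  99  10  11  85] [214.4 104. ] [ 0.6179 -0.1124  0.0445]
[296  99  10  11  86] [300.5 104. ] [ 0.6429 -0.2     0.0445]
[209 120  15  15 167] [215.9 127.3] [ 0.5949 -0.1197  0.0445]
[292 120  15  15 172] [298.9 127.1] [ 0.6198 -0.2059  0.0445]
[237 126   9   8  54] [241.  129.1] [ 0.6005 -0.1463  0.0445]
[267 126  14   8  94] [273.4 129. ] [ 0.6103 -0.18    0.0445]
[267 198  10   9  72] [271.5 201.4] [ 0.5307 -0.2019  0.0445]
[213 208  14  12 133] [219.4 213.6] [ 0.4992 -0.1472  0.0445]
[289 208  14  12 132] [295.4 213.6] [ 0.524  -0.2334  0.0445]
[216 229   8   7  46] [219.5 231.9] [ 0.4765 -0.153   0.0445]
[292 228   8   8  46] [295.2 231.5] [ 0.5021 -0.2404  0.0445]
```

View pics/w10.png

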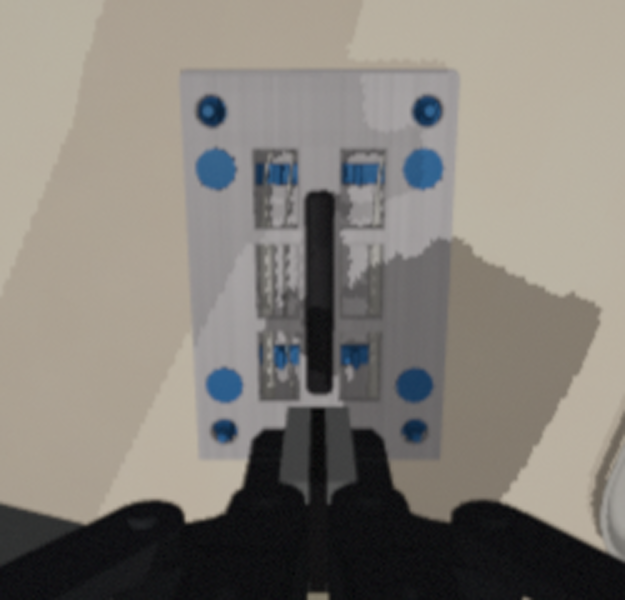

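The plate sits on all four studs, with the pads centred at (0.5595, -0.1766), which matches the cassette. Next I'll press the pads with shut fingers.

```bash
python3 - <<'E'
from h import *
for p in [(.5949,-.1197),(.6198,-.2059),(.4992,-.1472),(.524,-.2334)]: print(row([*p,.08],np.radians(16),1))
E
```

```text
[ 0.0031 -0.084   0.1126  0.1528  0.0513 -0.0436]
[ 0.0031 -0.084   0.1126  0.1527  0.0515  0.0461]
[ 0.0031 -0.084   0.1126  0.153  -0.0483 -0.0436]
[ 0.0031 -0.084   0.1126  0.1529 -0.0482  0.0461]
```

>>> jog_arm:
  motion:
    - [[0,0,0,0.03,0.03,-0.03,0.0],[0,0,0,0.06,0.05,-0.044,0.0],[0,0,0,0.1,0.05,-0.044,0.0],[0,0,0,0.13,0.05,-0.044,0.0],[0,0,0,0.15,0.05,-0.044,0.0],[0,0,0,0.158,0.05,-0.044,0.0],[0,0,0,0.162,0.05,-0.044,0.0],[0,0,0,0.164,0.05,-0.044,0.0],[0,0,0,0.165,0.05,-0.044,0.0],[0,0,0,0.165,0.05,-0.044,0.0]]

```text
time_s: 12.65
tcp_pos: [0.595, -0.1201, 0.0702]
orientation: [1.001, 1.327, -1.001]
ft_force: [0.6, 0.2, 0.7]
finger_gap: 0.0001
```

>>> jog_arm:
  motion:
    - [[0,0,0,0.002,0,0,0.0],[0,0,0,0.003,0,0,0.0],[0,0,0,0.004,0,0,0.0],[0,0,0,0.005,0,0,0.0],[0,0,0,0.006,0,0,0.0],[0,0,0,0.006,0,0,0.0]]

```text
time_s: 13.25
tcp_pos: [0.5948, -0.1199, 0.0639]
orientation: [1.001, 1.328, -1.001]
ft_force: [0.1, 0.0, 1.6]
finger_gap: -0.0002
```

>>> jog_arm:
  motion:
    - [[0,0,0,0.001,0,0,0.0],[0,0,0,0.002,0,0,0.0],[0,0,0,0.003,0,0,0.0],[0,0,0,0.003,0,0,0.0]]

```text
time_s: 13.65
tcp_pos: [0.5951, -0.1201, 0.062]
orientation: [1.001, 1.327, -1.001]
ft_force: [-4.7, 0.7, 17.5]
finger_gap: 0.0002
```

>>> jog_arm:
  motion:
    - [[0,0,0,0.001,0,0,0.0],[0,0,0,0.002,0,0,0.0],[0,0,0,0.002,0,0,0.0]]

```text
time_s: 13.95
tcp_pos: [0.5952, -0.1202, 0.0616]
orientation: [1.001, 1.326, -1.001]
ft_force: [-11.9, 1.2, 32.9]
finger_gap: 0.0003
```

```bash
python3 - <<'E'
from h import *
f=bot.grab_frame("wrist"); cv2.imwrite("pics/w11.png",f["pixels"])
f=bot.grab_frame("scene"); cv2.imwrite("pics/s11.png",cv2.resize(f["pixels"][130:280,170:300],None,fx=4,fy=4,interpolation=2))
E
```

```text
(no output)
```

View pics/w11.png

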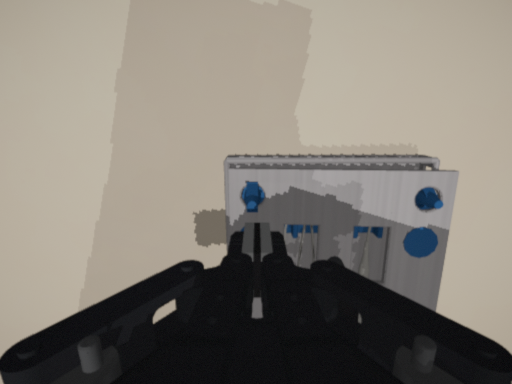

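View pics/s11.png

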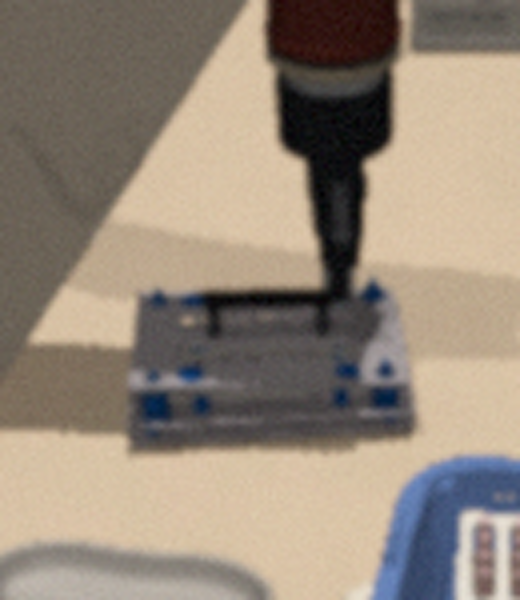

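The corner at pad 1 has clicked: its barbs now stand over the plate, and the force rises hard at TCP z 0.062. Next is pad 2.

>>> jog_arm:
  motion:
    - [[0,0,0,-0.03,0,0,0.0],[0,0,0,-0.06,0,0,0.0],[0,0,0,-0.065,0,0.045,0.0],[0,0,0,-0.065,0,0.09,0.0],[0,0,0,-0.04,0,0.09,0.0],[0,0,0,-0.02,0,0.09,0.0],[0,0,0,-0.012,0,0.09,0.0],[0,0,0,-0.008,0,0.09,0.0],[0,0,0,-0.006,0,0.09,0.0],[0,0,0,-0.004,0,0.09,0.0],[0,0,0,-0.003,0,0.09,0.0],[0,0,0,-0.003,0,0.09,0.0]]

```text
time_s: 15.25
tcp_pos: [0.6196, -0.2063, 0.0623]
orientation: [1.001, 1.328, -1.001]
ft_force: [-2.3, 0.1, 5.8]
finger_gap: 0.0003
```

>>> jog_arm:
  motion:
    - [[0,0,0,0.001,0,0,0.0],[0,0,0,0.002,0,0,0.0],[0,0,0,0.003,0,0,0.0],[0,0,0,0.003,0,0,0.0]]

```text
time_s: 15.65
tcp_pos: [0.6197, -0.2064, 0.0614]
orientation: [1.001, 1.327, -1.001]
ft_force: [-9.9, 2.3, 22.7]
finger_gap: -0.0001
```

```bash
python3 - <<'E'
from h import *
f=bot.grab_frame("wrist"); cv2.imwrite("pics/w12.png",f["pixels"])
E
```

```text
(no output)
```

View pics/w12.png

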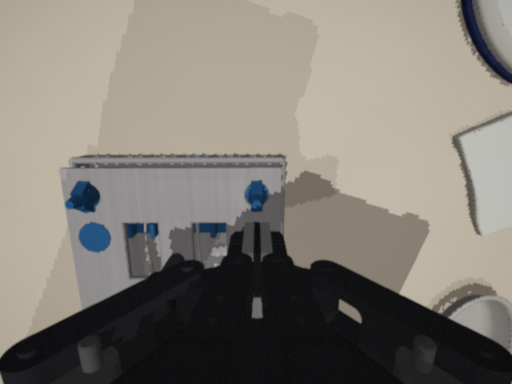

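Both front studs are through. Next is pad 4, at the rear on the same side.

>>> jog_arm:
  motion:
    - [[0,0,0,-0.03,0,0,0.0],[0,0,0,-0.06,0,0,0.0],[0,0,0,-0.065,-0.05,0,0.0],[0,0,0,-0.065,-0.097,0,0.0],[0,0,0,-0.04,-0.097,0,0.0],[0,0,0,-0.025,-0.097,0,0.0],[0,0,0,-0.02,-0.097,0,0.0],[0,0,0,-0.016,-0.097,0,0.0],[0,0,0,-0.013,-0.097,0,0.0],[0,0,0,-0.01,-0.097,0,0.0],[0,0,0,-0.008,-0.097,0,0.0],[0,0,0,-0.008,-0.097,0,0.0]]

```text
time_s: 16.9
tcp_pos: [0.5265, -0.233, 0.0665]
orientation: [1.001, 1.328, -1.0]
ft_force: [0.2, -0.2, 0.9]
finger_gap: -0.0001
```

>>> jog_arm:
  motion:
    - [[0,0,0,0.001,0,0,0.0],[0,0,0,0.002,0,0,0.0],[0,0,0,0.003,0,0,0.0],[0,0,0,0.004,0,0,0.0],[0,0,0,0.005,0,0,0.0],[0,0,0,0.006,0,0,0.0],[0,0,0,0.006,0,0,0.0]]

```text
time_s: 17.6
tcp_pos: [0.526, -0.2333, 0.0602]
orientation: [1.001, 1.328, -1.001]
ft_force: [0.1, 0.0, 0.5]
finger_gap: 0.0003
```

>>> jog_arm:
  motion:
    - [[0,0,0,0.001,0,0,0.0],[0,0,0,0.002,0,0,0.0],[0,0,0,0.002,0,0,0.0]]

```text
time_s: 17.9
tcp_pos: [0.5261, -0.2333, 0.06]
orientation: [1.001, 1.328, -1.002]
ft_force: [-8.4, 2.7, 20.9]
finger_gap: 0.0002
```

```bash
python3 - <<'E'
from h import *
f=bot.grab_frame("wrist"); cv2.imwrite("pics/w13.png",f["pixels"])
f=bot.grab_frame("scene"); cv2.imwrite("pics/s13.png",cv2.resize(f["pixels"][130:280,170:300],None,fx=4,fy=4,interpolation=2))
E
```

```text
(no output)
```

View pics/w13.png

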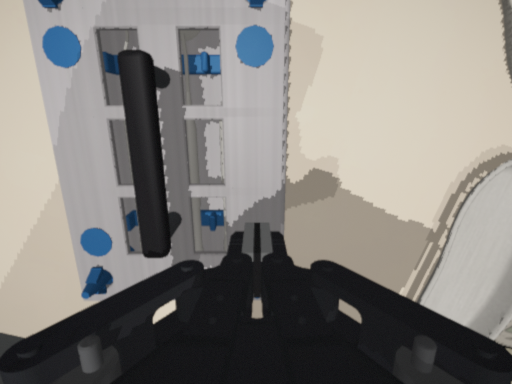

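View pics/s13.png

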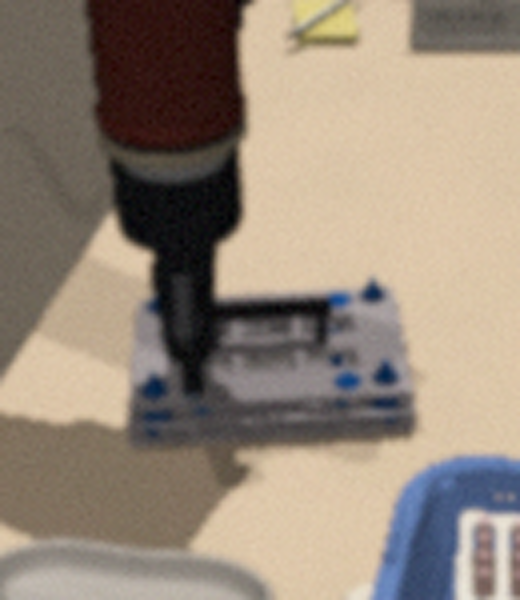

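That corner bottoms out too, and its stud now stands proud in the scene view. Last is pad 3.

>>> jog_arm:
  motion:
    - [[0,0,0,-0.03,0,0,0.0],[0,0,0,-0.06,0,0,0.0],[0,0,0,-0.065,0,-0.045,0.0],[0,0,0,-0.065,0,-0.09,0.0],[0,0,0,-0.04,0,-0.09,0.0],[0,0,0,-0.02,0,-0.09,0.0],[0,0,0,-0.012,0,-0.09,0.0],[0,0,0,-0.009,0,-0.09,0.0],[0,0,0,-0.007,0,-0.09,0.0],[0,0,0,-0.005,0,-0.09,0.0],[0,0,0,-0.003,0,-0.09,0.0],[0,0,0,-0.003,0,-0.09,0.0]]

```text
time_s: 19.2
tcp_pos: [0.5014, -0.1468, 0.0615]
orientation: [1.001, 1.328, -1.001]
ft_force: [0.8, 0.5, -0.3]
finger_gap: -0.0
```

>>> jog_arm:
  motion:
    - [[0,0,0,0.001,0,0,0.0],[0,0,0,0.002,0,0,0.0],[0,0,0,0.003,0,0,0.0],[0,0,0,0.003,0,0,0.0]]

```text
time_s: 19.6
tcp_pos: [0.5015, -0.1468, 0.06]
orientation: [1.001, 1.328, -1.001]
ft_force: [-7.6, 1.7, 20.0]
finger_gap: -0.0001
```

>>> jog_arm:
  motion:
    - [[0,0,0,0.001,0,0,0.0],[0,0,0,0.001,0,0,0.0],[0,0,0,-0.02,0,0,0.0],[0,0,0,-0.06,0,0,0.0],[0,0,0,-0.11,0.02,0.02,0.0],[0,0,0,-0.15,0.05,0.045,0.0],[0,0,0,-0.16,0.07,0.045,0.0],[0,0,0,-0.16,0.07,0.045,0.0],[0,0,0,-0.16,0.07,0.045,0.0],[0,0,0,-0.16,0.07,0.045,0.0]]

```text
time_s: 20.6
tcp_pos: [0.5797, -0.1706, 0.217]
orientation: [1.0, 1.331, -1.002]
ft_force: [0.9, 0.7, -0.7]
finger_gap: -0.0003
```

```bash
python3 - <<'E'
from h import *
bot.grab_frame("top")
s=bot.get_state(); print(s["tcp_pos"],s["ft_force"],s["finger_gap"])
f=bot.grab_frame("wrist"); cv2.imwrite("pics/w14.png",cv2.resize(f["pixels"][60:300,130:380],None,fx=2.5,fy=2.5,interpolation=2))
W=tooltcp(s)@f["T_tool_cam"]
m=bluemask(f["pixels"]); n,l,st,c=cv2.connectedComponentsWithStats(m)
for i in range(1,n):
    if st[i,4]>40: print(st[i],c[i].round(1),toplane(f,c[i][::-1],.0355,W).round(4))
f=bot.grab_frame("scene"); cv2.imwrite("pics/s14.png",cv2.resize(f["pixels"][150:270,180:300],None,fx=5,fy=5,interpolation=2))
E
```

```text
[ 0.57957337 -0.1706659   0.21705723] [-0.14460346  0.55445836 -0.45277976] 0.00026450646134723273
[406   0  13  51  83] [410.2  28.1] [ 0.7599 -0.2735  0.0355]
[208 119  11  15 110] [212.9 126.1] [ 0.6175 -0.1121  0.0355]
[295 119  10  15 112] [299.6 126.1] [ 0.6429 -0.2002  0.0355]
[208 142  14  15 167] [214.7 149.2] [ 0.5944 -0.1196  0.0355]
[291 142  15  15 169] [298.  148.9] [ 0.6195 -0.2061  0.0355]
[236 146   8   8  57] [239.7 149.4] [ 0.6016 -0.1457  0.0355]
[266 146  15   8 104] [272.8 149.1] [ 0.6118 -0.18    0.0355]
[266 219  11  10  68] [271.8 222.2] [ 0.5302 -0.2035  0.0355]
[212 228  14  13 130] [218.5 234.1] [ 0.4984 -0.1475  0.0355]
[289 228  13  13 134] [294.9 233.8] [ 0.5236 -0.2339  0.0355]
[215 247   9  13  77] [218.3 252.5] [ 0.4748 -0.1531  0.0355]
[291 247   9  13  79] [295.1 252.5] [ 0.5004 -0.2418  0.0355]
```

View pics/w14.png

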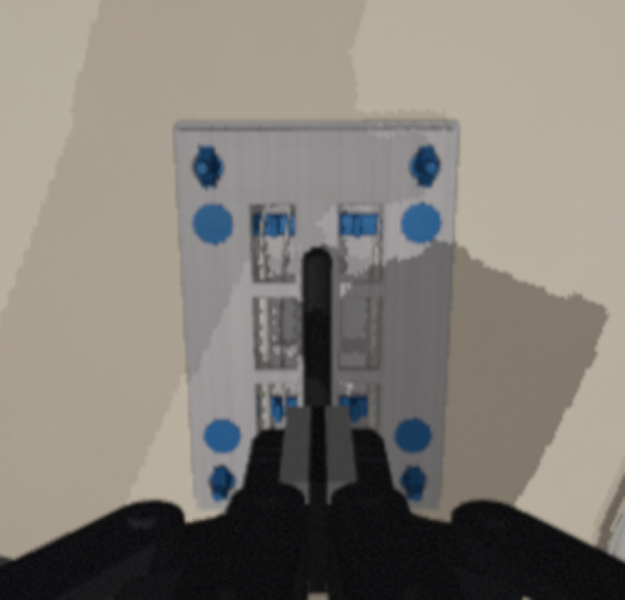

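View pics/s14.png

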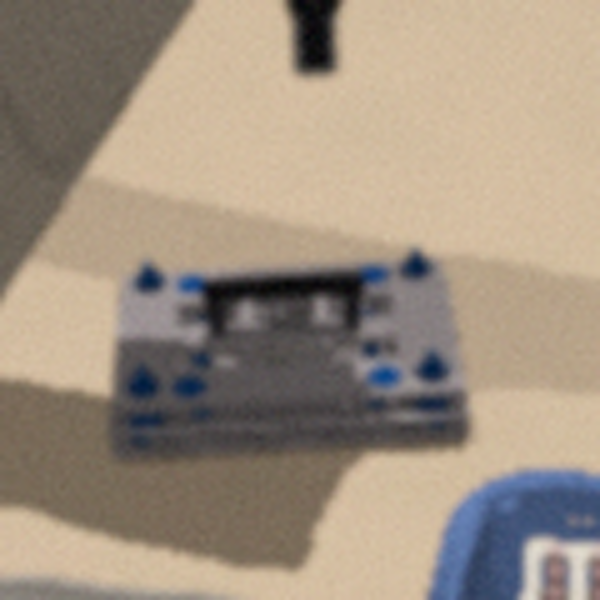

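All four arrowheads have sprung out above the plate, and the pad spacings fit a plate top at 35.5 mm (100.0 x 90.0 mm). Nothing is being touched, so I'm handing in.

```bash
python3 - <<'E'
from workcell import bot
print(bot.sign_off())
E
```

```text
the job is handed in; nothing more can be done
None
```

The cassette is closed: the plate is down on all four studs and the gripper let go of it. I handed the job in at about 21 s of the 72 s; no verdict is reported.

I lifted the plate level by its handle, lined its holes up with the studs in the wrist camera, and set it down on the barbs. After releasing it, I pressed the four thumb pads one at a time with the fingers shut. Each corner reached a hard stop at about 20–33 N with the fingertip at plate height.

**Last checks**
- **Studs:** the wrist and scene pictures show all four barbs sprung out above the plate.
- **Height:** the pad spacings measure about 100 x 90 mm when I assume the plate's top is at 35.5 mm, its fully-home height. This confirms the height only to 1–2 mm; I had no direct height reading for each corner.
- **Centring:** the plate is centred within about 1.5 mm of the cassette position I measured, and its angle matches to within about half a degree.
- **Clearance:** the arm stands clear above the plate, with almost no force on the tool. It never went near the bottle, pot or dish, though I did not measure their positions again at the end.

**Disagreement:** the stud points from the trained networks were up to about 5 mm off what the picture showed. I located the studs from their blue outlines instead.

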